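# Seat the carving and draw the sprung pointer to its flag

### The job

Seat the carved finial fully home on the stand's two steel pegs, its plate flat on the board, and let go of it. Then pull the gauge's spring-loaded pointer rod out by its wooden grip until the red ring on the rod stands level with the red flag on the rule, and finish while still holding it there, steady, against the spring. Do not shift the flag, and leave the mallet, chisel and glue bottle alone.

Things in the scene. Friction and masses are not known exactly. Their poses are not given: they have to be found in the camera images.
- stand: Fixed plywood board 170 x 370 x 20 mm lying flat on the bench, two pegs near one end, the pointer gauge near the other. Origin on the bench surface on the board's lengthwise centre line; x across the board, y along it (board from y -195 to +175 mm), z up.
- seat (a point): Point on the board's top face midway between the two pegs, 20 mm above the bench; axes as the stand's. The pegs stand 42 mm either side of it along x: steel, 12 mm thick, straight for 21 mm above the board, then a 6 mm taper to a 6 mm wide tip (27 mm in all).
- carving_mid (a point): Loose carved finial, 95 mm tall, 0.2 kg, standing; point on its axis half-way up (47.5 mm). Plate 120 (x) x 70 (y) x 18 mm, two 14.5 mm through holes at x +-42 mm; square neck 44 x 44 mm, 18 to 70 mm up, to grip; tapering bud on top. Fits either way round. Seated, this point is 47.5 mm straight above seat, x axes parallel.
- mouth (a point): Mouth of the gauge's level brass tube (27 mm thick rim), on the rod's axis, 110 mm above the bench; it faces the stand's -y, a blue post carries it. The steel pointer rod (10 mm) comes out along -y. Beside the rod, 34 mm to its +x side, a level aluminium rule (10 mm square, top 110 mm above the bench) runs 120 mm from here, with a leg at its end.
- rod_grip (a point): The rod's upright wooden grip, 22 x 22 mm square (sides along the stand's x and y), from the rod to 65 mm above its axis (top 175 mm above the bench). Point on its centre line, 42 mm above the rod's axis, 152 mm above the bench. Axes as the stand's; the rod pulls out straight along the stand's -y, towards the pegs. Its tip is 55 mm beyond the grip.
- rod_ring (a point): Centre of the red ring on the rod (18 mm thick, 10 mm wide), on the rod's axis, 40 mm behind the grip (towards the tube). It moves with the rod.
- flag (a point): Small red flag on the rule, its 6 mm wide finger pointing at the rod; this point is on the finger, at rod height, 16 mm to the rod's +x side. Nothing of it is above 114 mm. Held by 25 N of friction; it must stay. Its place along the rule differs each time. Ring and flag are level when both have the same y in the stand's frame.
- rod (a joint): How far the rod is pulled out, m: 0 in (at rest), 0.095 at the stop; grows along the stand's -y. The flag asks for 0.045 to 0.08. The spring pulls back with about 2.4 N at 0 and 120 N per m more (about 8 to 12 N at the flag); let go, the rod springs back.
- mallet_mid (a point): Bystander: wooden mallet lying down, head 55 x 100 x 55 mm, handle 180 mm; point 27 mm up, where the handle enters the head. Leave alone.
- chisel_mid (a point): Bystander: chisel with orange handle, 230 mm long, 22 mm high; point at mid-height where the handle begins. Leave alone.
- glue_mid (a point): Bystander: closed yellow glue bottle, 60 mm thick, 130 mm tall; point half-way up. Leave alone.
Mind the look-alikes: they are no part of the job. Several things look just like the part that bears carving_mid: the one meant starts farthest to the robot's right.

How it is judged:
By the outcome, as a careful person would: the job done as asked, in the order asked, and still so for the second after the job is handed in, while the arm keeps its last pose, push and grip.
It also fails if it takes over 64 s, if anything falls off the work surface, if the arm or the gripper's body presses on something with over 40 N, if the wrist force passes 120 N, or if a joint passes its speed limit or range.

### The arm

A 6-joint arm with a two-finger parallel gripper is mounted at the origin on the work surface. World frame = base frame: x ahead of the robot, y to its left, z up, the work surface at z = 0. Lengths are in m, angles in rad, forces in N, time in s.
With the tool pointing down it reaches from about 0.25 to 0.725 m from the base axis. Payload 4 kg.
Tool frame: the origin (TCP) lies at the very end of the fingers, on their centre line; the grasp point (between the pads) lies 19 mm behind it; z points along the fingers, x is the direction in which the jaws open and shut, and the axes are right-handed (so a half turn about z gives the same grasp; the last joint's range is limited). The gripper opens to 85 mm and grips with 20 to 120 N. Pads are 22 mm wide; open, the fingers measure 114 mm over their backs; the gripper's body (76 mm by 85 mm) begins 54 mm behind the grasp point. The pads swing forward as they close: fully open they stand 13 mm farther back than shut.
Start: joints at [-1.23, 0.241, 0.005, 1.335, 0, 1.571], TCP at [0.167, -0.471, 0.2] pointing down, gripper open.
Joint ranges: [-2.72, 2.72], [-1.05, 1.87], [-1.09, 1.28], [-1.99, 2.15], [-1.42, 1.44], [-3.14, 3.14]. Speed limits (rad/s): [2.79, 2.79, 3.14, 3.14, 3.14, 3.14].

### API

Orientations are given as a unit quaternion [x, y, z, w].
In Python, from workcell import get_obs, eyes, bot gives the robot as it stands. The module is installed in compiled form; this text tells all that it offers.
- The arm moves only by the tool carry_out, never from a script. Its arguments are lists of equal length, an entry for each row: "grip": the closure in counts, from 0 (fully open) to 255 (shut); "travel": the shift along the tool's x, y, z in m, a list of three; "rot": the turn, a rotation vector about the tool's x, y, z in degrees, a list of three. In form: {"grip": [grip, ...], "travel": [[x, y, z], ...], "rot": [[rx, ry, rz], ...]}. A call has 1 to 12 rows; each row shifts and turns the commanded pose from where the row before left it, along the tool's axes as they then stand; what a row does not reach is not made up. A row lasts 1/8 s, in which the tool goes at most 62.5 mm and 10.7 degrees, less where a joint would pass 70% of its speed; a pose out of reach is approached as far as the arm can. A call is refused whole if a number of a shift passes 0.0625 or a number of a turn 10.7, either way. A call with a gripper value outside its range is refused whole. The fingers move at their own pace and stop on an object; "newtons" is the grip in N (left out, the last holds). Time passes only in rows, so rows that do not move let the fingers close. It gives the time, the measured TCP pose, the force and the opening at its end, in the units of the state.
- get_obs(): the state, without advancing time (a new reading comes with each control period).
- eyes.get_image(name): name is "scene" or "top" or "wrist"; returns the picture (420x560x3 uint8, red, green, blue); there is no depth.
- eyes.camera_params(name): a dict with "fx", "fy", "cx", "cy" (pixels), "eye" and "rotation" of the camera in the world. Camera axes: x right, y down, z forward; pixel columns grow to the right and rows downward; lengths in m; the calibration is good to about 2 mm. A picture is of the moment at which its call begins: read the wrist's pose just before it. camera_params takes no time and is no camera call; for the wrist camera it gives the pose at the moment of the call.
- bot.job_done(): hands the job in, once; it reports no verdict.
The state is a dict: "t": time; "joint_pos": joint angles; "dq": joint speeds; "joint_efforts": joint torques, N m; "position": TCP position; "eef_rot": TCP orientation; "wrist_force": force on the tool from outside, world axes, zero at the start; "wrist_torque": the same for the moment, N m; "finger_gap": opening from 0.0 (shut) to 1.0 (fully open).
Only numpy, scipy, OpenCV 4.12 (cv2) and the standard library are available. Lean on these libraries where they do the work, as an engineer would, in place of code of your own. Each camera call takes 0.05 s, during which the arm holds its last target. There are 200 camera calls.

## Working session

There is one attempt and no reset: what is moved stays moved. The work goes in short steps, Python scripts to look and compute and a tool call to move; the robot and the scene stay as the last step left them, time stands still between calls to the robot, and variables do not carry over. Pictures are saved under pics/ and viewed, about 8 in all and at most 12, crops included, and the job is handed in when it is done.

Besides the shell and the picture viewer there is one more tool, called after "Call:" by a JSON object that holds its "api" and its "payload", one argument or row to a line. carry_out: Moves the arm, as the interface text tells. Its arguments: {"type":"object","properties":{"grip":{"type":"array"},"travel":{"type":"array"},"rot":{"type":"array"},"newtons":{"type":"number"}},"required":["grip","travel","rot"]}

```bash
mkdir -p pics; python3 - <<'E'
from workcell import get_obs, eyes, bot
import cv2
o=get_obs(); print({k:(o[k]) for k in ("t","position","eef_rot","wrist_force","finger_gap")})
for n in ("scene","top"):
    im=eyes.get_image(n); cv2.imwrite(f"pics/{n}0.png",im[:,:,::-1]); print(n,eyes.camera_params(n))
E
```

```text
{'t': 0.0, 'position': array([ 0.16688989, -0.47057896,  0.19951294]), 'eef_rot': array([ 8.16777278e-01, -5.76952147e-01, -8.56540055e-04, -6.03579153e-04]), 'wrist_force': array([-0.36049542,  0.59127434, -0.16917121]), 'finger_gap': 0.9984288623348498}
scene {'fx': 489.50042937152966, 'fy': 489.50042937152966, 'cx': 282.5412833431493, 'cy': 215.5596711286522, 'eye': array([ 1.20922143, -0.72702916,  0.97361707]), 'rotation': array([ 0.85014866,  0.31573938, -0.13792898, -0.39816013])}
top {'fx': 526.5904654302966, 'fy': 526.5904654302966, 'cx': 276.2673470645017, 'cy': 217.48057776952794, 'eye': array([0.33441882, 0.05005641, 1.334179  ]), 'rotation': array([-0.69860867,  0.70972536, -0.05815955,  0.06966568])}
```

View pics/top0.png

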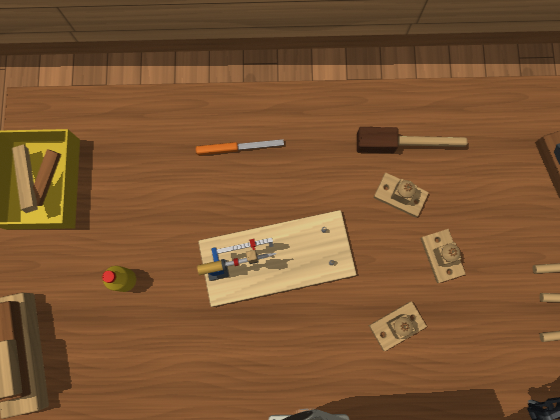

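View pics/scene0.png

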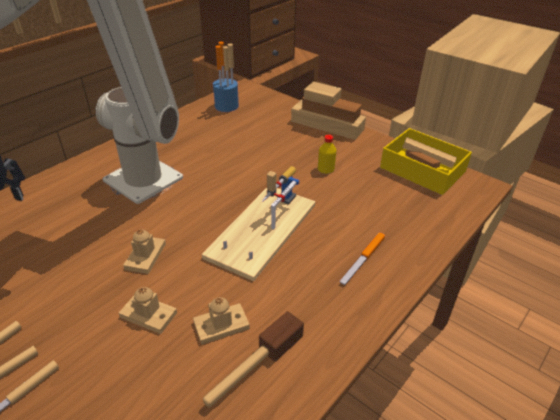

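The top view shows three carvings, with the farthest right (lowest world y) at about (443,256). The pegs are at (324,230) and (333,263), the gauge at the board's left, and the flag near (253,243). I'll enlarge this for accurate pixels.

```bash
cat > h.py <<'E'
import numpy as np
from scipy.spatial.transform import Rotation as R
def ray(p,u,v,z):
    d=R.from_quat(p["rotation"]).apply([(u-p["cx"])/p["fx"],(v-p["cy"])/p["fy"],1.0])
    return p["eye"]+d*(z-p["eye"][2])/d[2]
def pix(p,X):
    c=R.from_quat(p["rotation"]).inv().apply(np.asarray(X)-p["eye"])
    return p["cx"]+p["fx"]*c[0]/c[2],p["cy"]+p["fy"]*c[1]/c[2]
E
python3 - <<'E'
import cv2,numpy as np
from workcell import eyes
from h import *
p=eyes.camera_params("top")
print(pix(p,[0,0,0]),ray(p,443,256,.0))
im=cv2.imread("pics/top0.png")
a=cv2.resize(im[205:310,190:360],None,fx=4.7,fy=4.7,interpolation=cv2.INTER_CUBIC)
cv2.imwrite("pics/c1.png",a)
b=cv2.resize(im[220:290,410:480],None,fx=8,fy=8,interpolation=cv2.INTER_CUBIC)
cv2.imwrite("pics/c2.png",b)
E
```

```text
(np.float64(309.22211055628577), np.float64(456.5577981049649)) [ 0.47247691 -0.34996977  0.        ]
```

View pics/c1.png

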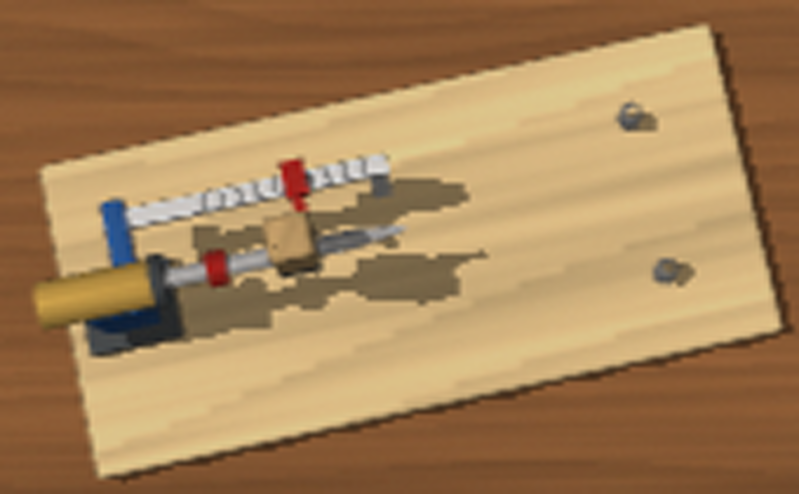

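View pics/c2.png

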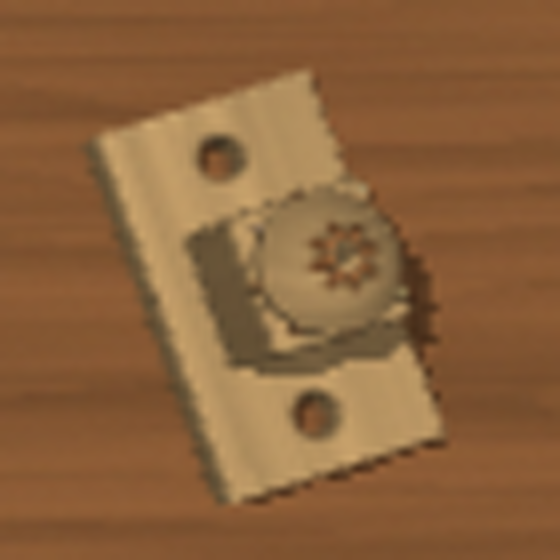

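```bash
python3 - <<'E'
import numpy as np
from workcell import eyes,get_obs
from h import *
p=eyes.camera_params("top")
A=lambda x,y,z:ray(p,190+(x+.5)/4.7-.5,205+(y+.5)/4.7-.5,z)
B=lambda x,y,z:ray(p,410+(x+.5)/8-.5,220+(y+.5)/8-.5,z)
h1,h2=B(219,157,.018),B(316,414,.018)
print("holes",h1,h2,"mid",(h1+h2)/2,"d",np.linalg.norm(h1-h2),"yaw",np.degrees(np.arctan2(*(h1-h2)[1::-1])))
c=[A(41,169,.02),A(711,25,.02),A(786,325,.02),A(100,474,.02)]
for i in range(4):
    d=c[i]-c[i-1];print("c",c[i],np.linalg.norm(d),np.degrees(np.arctan2(d[1],d[0])))
q1,q2=A(630,113,.045),A(666,268,.045)
print("pegs",q1,q2,(q1+q2)/2,np.linalg.norm(q1-q2),np.degrees(np.arctan2(*(q1-q2)[1::-1])))
print("grip",A(287,239,.175),"ring",A(217,267,.119),"flag",A(300,200,.112))
o=get_obs();print(R.from_quat(o["eef_rot"]).as_matrix().round(3))
w=eyes.camera_params("wrist");print(w["eye"],R.from_quat(w["rotation"]).as_matrix().round(3),w["fx"])
E
```

```text
holes [ 0.51312546 -0.33244558  0.018     ] [ 0.43231175 -0.35682752  0.018     ] mid [ 0.4727186  -0.34463655  0.018     ] d 0.08441169501944425 yaw 16.788850137010748
c [0.51933636 0.26735793 0.02      ] 0.1654010881333672 11.536251353901724
c [ 0.59176964 -0.09449575  0.02      ] 0.3690320721360151 -78.68054579768507
c [ 0.4296655  -0.12816861  0.02      ] 0.16556453572752045 -168.2651982634022
c [0.35727665 0.23427972 0.02      ] 0.3696064567011679 101.29460764472762
pegs [ 0.54040561 -0.04746448  0.045     ] [ 0.45839509 -0.06369777  0.045     ] [ 0.49940035 -0.05558113  0.045     ] 0.08360170035651664 11.196484744027613
grip [0.46237787 0.12528482 0.175     ] ring [0.45528227 0.16349105 0.119     ] flag [0.48869027 0.12279643 0.112     ]
[[ 0.334 -0.943 -0.001]
 [-0.943 -0.334  0.002]
 [-0.002 -0.    -1.   ]]
[ 0.23645808 -0.44598119  0.37393324] [[ 0.334 -0.902 -0.272]
 [-0.943 -0.32  -0.096]
 [-0.001  0.288 -0.958]] 346.0843886500558
```

Call:
{"api": "carry_out", "payload": {
  "grip": [0,0,0,0,0,0,0,0,0],
  "travel": [
    [-0.002,-0.04,0],
    [-0.003,-0.055,0],
    [-0.003,-0.055,0],
    [-0.003,-0.055,0],
    [-0.003,-0.055,0],
    [-0.003,-0.04,0],
    [0,-0.03,0],
    [0,0,0],
    [0,0,0]
  ],
  "rot": [
    [0,0,0.7],
    [0,0,1],
    [0,0,1],
    [0,0,0],
    [0,0,0],
    [0,0,0],
    [0,0,0],
    [0,0,0],
    [0,0,0]
  ]
}}

```text
t: 1.23
position: [0.4756, -0.3549, 0.1998]
eef_rot: [0.803, -0.596, -0.001, 0.0]
wrist_force: [-0.1, -0.3, 0.4]
finger_gap: 0.999
```

```bash
cat >> h.py <<'E'
def rel(o,x,y,yaw):
    "tool-axis shift (x,y) and rz deg to bring the TCP over x,y with tool x at yaw"
    M=R.from_quat(o["eef_rot"]).as_matrix(); d=np.array([x,y,o["position"][2]])-o["position"]
    y0=np.degrees(np.arctan2(M[1,0],M[0,0])); e=(yaw-y0+180)%360-180
    print("tcp",o["position"].round(4),"yaw",round(y0,2),"tilt",M[:,2].round(4),"shift",(M.T@d).round(4),"rz",round(-e,2))
E
python3 - <<'E'
import cv2
from workcell import eyes,get_obs
from h import *
o=get_obs(); print(o["t"]); rel(o,.4727,-.3446,-73.2)
p=eyes.camera_params("wrist"); np.save("pw.npy",p,allow_pickle=True)
im=eyes.get_image("wrist"); cv2.imwrite("pics/w1.png",cv2.resize(im[:,:,::-1],None,fx=1.4,fy=1.4,interpolation=cv2.INTER_CUBIC))
E
```

```text
1.225
tcp [ 0.4756 -0.3549  0.1998] yaw -73.18 tilt [-1.5e-03  6.0e-04 -1.0e+00] shift [-0.0107 -0.0002  0.    ] rz 0.02
```

View pics/w1.png

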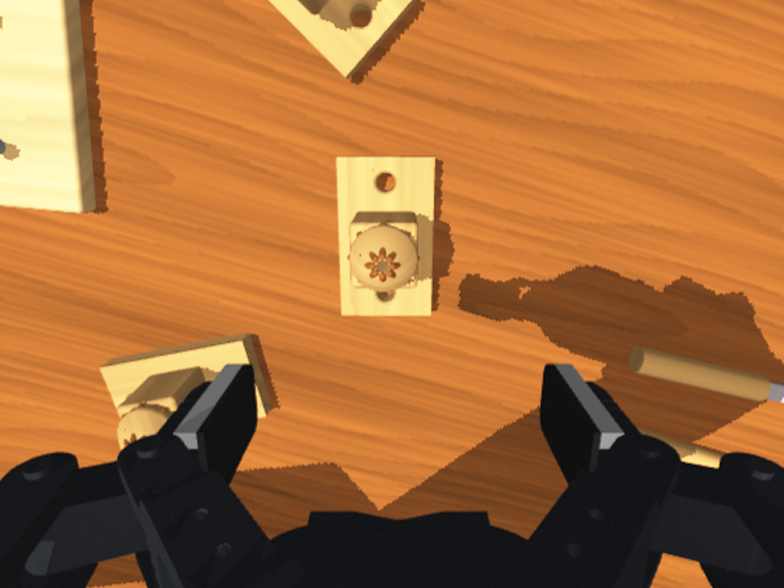

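The plate corners are near (337,157), (436,157), (432,315) and (341,316), the visible hole at (385,182), and it is square to the jaws.

```bash
python3 - <<'E'
from workcell import get_obs
from h import *
p=np.load("pw.npy",allow_pickle=True).item()
A=lambda x,y,z:ray(p,(x+.5)/1.4-.5,(y+.5)/1.4-.5,z)
c=[A(*q,.018) for q in((337,157),(436,157),(432,315),(341,316))]
for i in range(4):
    d=c[i]-c[i-1];print(c[i],np.linalg.norm(d),np.degrees(np.arctan2(d[1],d[0])))
m=sum(c)/4
h=A(385,182,.018);print("mid",m,"hole",h, np.linalg.norm(h-m))
print("bud",A(383,266,.095))
yaw=np.radians(16.8); print("mid from hole",h-.042*np.array([np.cos(yaw),np.sin(yaw),0]))
rel(get_obs(),*m[:2],-73.2)
E
```

```text
[ 0.51938627 -0.2960227   0.018     ] 0.12094235798501014 16.200461313680094
[ 0.5397801  -0.36353081  0.018     ] 0.07052129644322623 -73.19072498321644
[ 0.42468244 -0.39785979  0.018     ] 0.12010807308369628 -163.39228582999732
[ 0.40324636 -0.32976548  0.018     ] 0.0713886588986769 107.47399486147893
mid [ 0.47177379 -0.3467947   0.018     ] hole [ 0.51246479 -0.33368624  0.018     ] 0.04275031347442218
bud [ 0.47221    -0.34632494  0.095     ]
mid from hole [ 0.47225737 -0.34582558  0.018     ]
tcp [ 0.4753 -0.3552  0.2001] yaw -73.22 tilt [-1.1e-03  4.0e-04 -1.0e+00] shift [-0.0091  0.001   0.    ] rz -0.02
```

Call:
{"api": "carry_out", "payload": {
  "grip": [0,0,0,0,0,0,255,255,255,255,255],
  "newtons": 60,
  "travel": [
    [-0.0095,0.0005,0.03],
    [0,0,0.05],
    [0,0,0.05],
    [0,0,0.03],
    [0,0,0.01],
    [0,0,0],
    [0,0,0],
    [0,0,0],
    [0,0,0],
    [0,0,0],
    [0,0,0]
  ],
  "rot": [
    [0,0,0],
    [0,0,0],
    [0,0,0],
    [0,0,0],
    [0,0,0],
    [0,0,0],
    [0,0,0],
    [0,0,0],
    [0,0,0],
    [0,0,0],
    [0,0,0]
  ]
}}

```text
t: 2.65
position: [0.474, -0.3464, 0.0322]
eef_rot: [0.803, -0.596, 0.001, -0.0]
wrist_force: [-0.7, 1.3, 5.2]
finger_gap: 0.49
```

Call:
{"api": "carry_out", "payload": {
  "grip": [255,255,255,255,255,255,255,255,255],
  "travel": [
    [0,0,-0.02],
    [0,0,-0.04],
    [0,0,-0.04],
    [-0.02,-0.01,-0.018],
    [-0.04,-0.02,0],
    [-0.05,-0.02,0],
    [-0.038,-0.017,0],
    [0,0,0],
    [0,0,0]
  ],
  "rot": [
    [0,0,0],
    [0,0,0],
    [0,0,0],
    [0,0,1.5],
    [0,0,2],
    [0,0,2],
    [0,0,0],
    [0,0,0],
    [0,0,0]
  ]
}}

```text
t: 3.78
position: [0.5028, -0.1863, 0.1486]
eef_rot: [0.774, -0.634, 0.0, 0.0]
wrist_force: [-0.4, -0.3, -2.0]
finger_gap: 0.488
```

```bash
python3 - <<'E'
import cv2
from workcell import eyes,get_obs
from h import *
o=get_obs(); print(o["t"],o["finger_gap"],o["wrist_force"]); rel(o,.4994,-.0556,-78.7)
p=eyes.camera_params("wrist"); np.save("pw2.npy",p,allow_pickle=True)
im=eyes.get_image("wrist"); cv2.imwrite("pics/w2.png",cv2.resize(im[:,:,::-1],None,fx=1.4,fy=1.4,interpolation=cv2.INTER_CUBIC))
E
```

```text
3.775 0.4881018777073573 [-0.35347514 -0.29165468 -1.98807117]
tcp [ 0.5028 -0.1863  0.1486] yaw -78.64 tilt [ 0.e+00 -6.e-04 -1.e+00] shift [-1.288e-01 -2.240e-02 -1.000e-04] rz 0.06
```

View pics/w2.png

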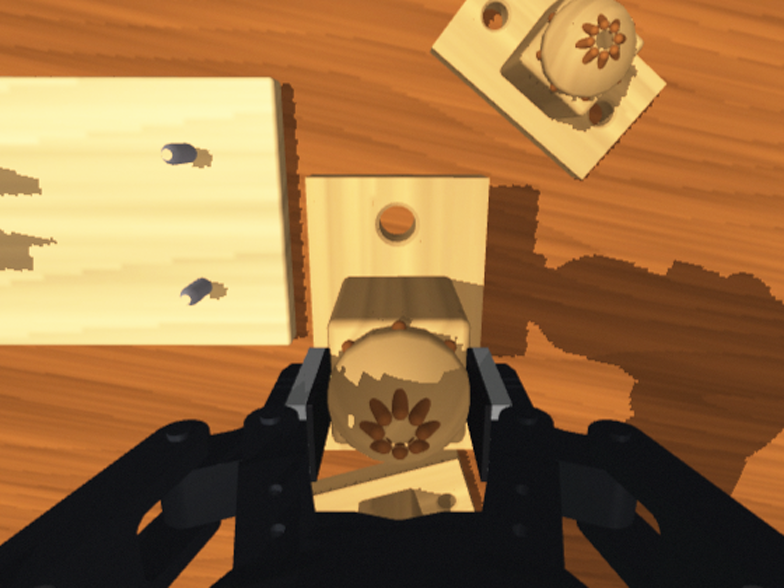

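The pegs' tips are near (168,155) and (187,300), their bases at (192,154) and (207,287). The held plate's hole is at (397,223), its far corners at (306,178) and (488,178).

```bash
python3 - <<'E'
from workcell import get_obs
from h import *
p=np.load("pw2.npy",allow_pickle=True).item()
A=lambda x,y,z:ray(p,(x+.5)/1.4-.5,(y+.5)/1.4-.5,z)
t1,t2=A(168,155,.047),A(187,299,.047)
b1,b2=A(192,154,.02),A(207,287,.02)
ya=lambda d:np.degrees(np.arctan2(d[1],d[0]))
for a,b in((t1,t2),(b1,b2)): print(a,b,"mid",(a+b)/2,np.linalg.norm(a-b),ya(a-b))
print("board edge",ya(A(274,78,.02)-A(291,345,.02)))
zt=.1486-.0322+.018
h=A(397,223,zt);c1,c2=A(306,178,zt),A(488,178,zt)
print("hole",h,"cornermid",(c1+c2)/2,np.linalg.norm(c1-c2),"plate yaw",ya(c2-c1)+90)
o=get_obs();M=R.from_quat(o["eef_rot"]).as_matrix();m=h+.042*M[:,1];print("carving mid from hole",m,"in tool",M.T@(m-o["position"]))
m=(c1+c2)/2+.06*M[:,1];print("from edge",m,"in tool",M.T@(m-o["position"]))
print("shift to base mid",M.T@((b1+b2)/2-m),"tips",M.T@((t1+t2)/2-m))
E
```

```text
[ 0.54011988 -0.04953451  0.047     ] [ 0.45801089 -0.06595555  0.047     ] mid [ 0.49906538 -0.05774503  0.047     ] 0.08373491253282606 11.309425749175809
[ 0.54014731 -0.05179249  0.02      ] [ 0.45746042 -0.06786202  0.02      ] mid [ 0.49880386 -0.05982725  0.02      ] 0.0842339140766604 10.997884289286342
board edge 11.050641495015638
hole [ 0.54281149 -0.17763487  0.1344    ] cornermid [ 0.55978664 -0.17425415  0.1344    ] 0.06946676867336125 plate yaw 11.340758688216027
carving mid from hole [ 0.50162571 -0.18586478  0.13440241] in tool [-0.00115487  0.00086248  0.0140853 ]
from edge [ 0.50094981 -0.18601115  0.13440345] in tool [-0.00114377  0.00155397  0.01408431]
shift to base mid [-0.12420615 -0.02262799  0.11435006] tips [-0.12618544 -0.0232909   0.08734919]
```

Call:
{"api": "carry_out", "payload": {
  "grip": [255,255,255,255,255,255,255,255],
  "travel": [
    [-0.03,-0.006,0],
    [-0.04,-0.007,0],
    [-0.036,-0.007,0],
    [-0.02,-0.003,0.01],
    [0,0,0.025],
    [0,0,0.018],
    [0,0,0],
    [0,0,0]
  ],
  "rot": [
    [0,0,0],
    [0,0,0],
    [0,0,0],
    [0,0,0],
    [0,0,0],
    [0,0,0],
    [0,0,0],
    [0,0,0]
  ]
}}

```text
t: 4.82
position: [0.5012, -0.0591, 0.0961]
eef_rot: [0.773, -0.634, 0.0, -0.0]
wrist_force: [-0.0, 0.5, -1.6]
finger_gap: 0.489
```

```bash
python3 - <<'E'
import cv2
from workcell import eyes,get_obs
from h import *
o=get_obs(); print(o["t"],o["finger_gap"],o["wrist_force"]); rel(o,.4994,-.0556,-78.7)
p=eyes.camera_params("wrist"); np.save("pw3.npy",p,allow_pickle=True)
im=eyes.get_image("wrist")[:,:,::-1]; a=cv2.resize(im[100:250,200:370],None,fx=4,fy=4,interpolation=cv2.INTER_CUBIC)
ps=eyes.camera_params("scene"); u,v=map(int,pix(ps,[.5,-.06,.06])); s=eyes.get_image("scene")[:,:,::-1]
b=cv2.resize(s[v-60:v+40,u-55:u+55],None,fx=6,fy=6,interpolation=cv2.INTER_CUBIC);print(u,v)
cv2.imwrite("pics/w3.png",a);cv2.imwrite("pics/s3.png",b)
E
```

```text
4.825 0.48882791396583675 [-0.02806002  0.52959325 -1.5896011 ]
tcp [ 0.5012 -0.0591  0.0961] yaw -78.76 tilt [ 1.e-03 -2.e-04 -1.e+00] shift [-0.0038  0.001  -0.    ] rz -0.06
236 242
```

View pics/w3.png

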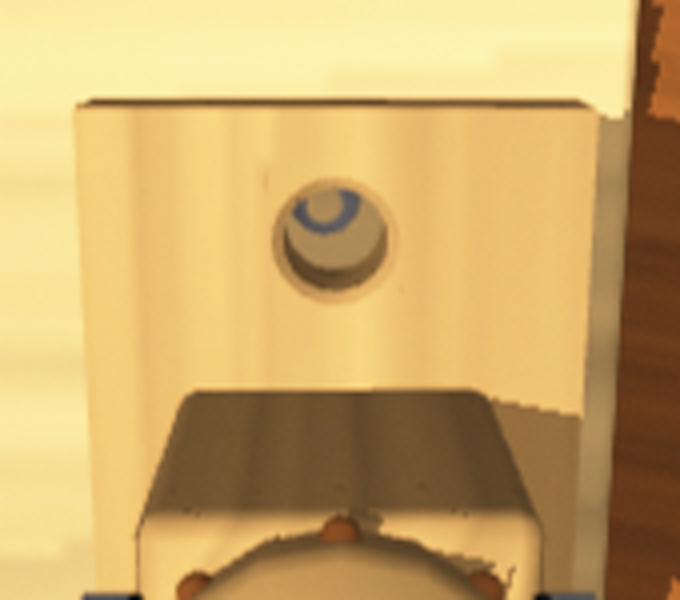

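The peg tip, at crop (326,205), shows through the hole, whose top rim is centred at (336,241).

```bash
python3 - <<'E'
from workcell import get_obs
from h import *
p=np.load("pw3.npy",allow_pickle=True).item()
A=lambda x,y,z:ray(p,200+(x+.5)/4-.5,100+(y+.5)/4-.5,z)
h=A(336,241,.0819);t=A(325.5,205,.047)
M=R.from_quat(get_obs()["eef_rot"]).as_matrix()
print(h,t,"tool shift",M.T@(t-h))
lo=A(335,238,.0639);print(lo,M.T@(t-lo))
E
```

```text
[ 0.54082978 -0.05067041  0.0819    ] [ 0.54025514 -0.04905968  0.047     ] tool shift [-0.00171571  0.00031703  0.03489829]
[ 0.53815435 -0.0510491   0.0639    ] [-0.001552   -0.00241602  0.01690371]
```

Call:
{"api": "carry_out", "payload": {
  "grip": [255,255,255,255,255,255,255],
  "travel": [
    [-0.0017,0.0003,0],
    [0,0,0],
    [0,0,0.01],
    [0,0,0.01],
    [0,0,0.006],
    [0,0,0],
    [0,0,0]
  ],
  "rot": [
    [0,0,0],
    [0,0,0],
    [0,0,0],
    [0,0,0],
    [0,0,0],
    [0,0,0],
    [0,0,0]
  ]
}}

```text
t: 5.8
position: [0.4999, -0.0566, 0.0693]
eef_rot: [0.773, -0.634, -0.0, 0.0]
wrist_force: [0.3, -0.2, -2.0]
finger_gap: 0.488
```

Call:
{"api": "carry_out", "payload": {
  "grip": [255,255,255,255,255,255],
  "travel": [
    [0,0,0.006],
    [0,0,0.006],
    [0,0,0.004],
    [0,0,0.002],
    [0,0,0],
    [0,0,0]
  ],
  "rot": [
    [0,0,0],
    [0,0,0],
    [0,0,0],
    [0,0,0],
    [0,0,0],
    [0,0,0]
  ]
}}

```text
t: 6.55
position: [0.4999, -0.0566, 0.0522]
eef_rot: [0.773, -0.634, 0.0, -0.0]
wrist_force: [-3.2, 0.6, 5.2]
finger_gap: 0.491
```

Call:
{"api": "carry_out", "payload": {
  "grip": [255,255,0,0,0,0,0,0,0,0,0],
  "travel": [
    [0,0,0.002],
    [0,0,0],
    [0,0,0],
    [0,0,0],
    [0,0,0],
    [0,0,0],
    [0,0,-0.02],
    [0,0,-0.05],
    [0,0,-0.05],
    [0,0,-0.05],
    [0,0,0]
  ],
  "rot": [
    [0,0,0],
    [0,0,0],
    [0,0,0],
    [0,0,0],
    [0,0,0],
    [0,0,0],
    [0,0,0],
    [0,0,0],
    [0,0,0],
    [0,0,0],
    [0,0,0]
  ]
}}

```text
t: 7.92
position: [0.503, -0.0569, 0.2239]
eef_rot: [0.773, -0.634, 0.004, -0.003]
wrist_force: [0.8, -0.4, -0.7]
finger_gap: 1.002
```

```bash
python3 - <<'E'
import cv2
from workcell import eyes,get_obs
from h import *
o=get_obs(); print(o["t"],o["finger_gap"],o["wrist_force"]); rel(o,.4624,.1253,-78.8)
p=eyes.camera_params("wrist"); np.save("pw4.npy",p,allow_pickle=True)
im=eyes.get_image("wrist")[:,:,::-1]
ps=eyes.camera_params("scene"); u,v=map(int,pix(ps,[.5,-.06,.06])); s=eyes.get_image("scene")[:,:,::-1]
b=cv2.resize(s[v-45:v+35,u-35:u+45],None,fx=5.25,fy=5.25,interpolation=cv2.INTER_CUBIC)
cv2.imwrite("pics/w4.png",np.hstack([cv2.resize(im[:,:280],None,fx=1,fy=1),b]))
print(u,v,b.shape)
E
```

```text
7.925 1.0016458642077002 [ 0.75302158 -0.40932189 -0.66530662]
tcp [ 0.503  -0.0569  0.2239] yaw -78.68 tilt [ 0.0094 -0.001  -1.    ] shift [-0.1867  0.004  -0.0006] rz 0.12
236 242 (420, 420, 3)
```

View pics/w4.png

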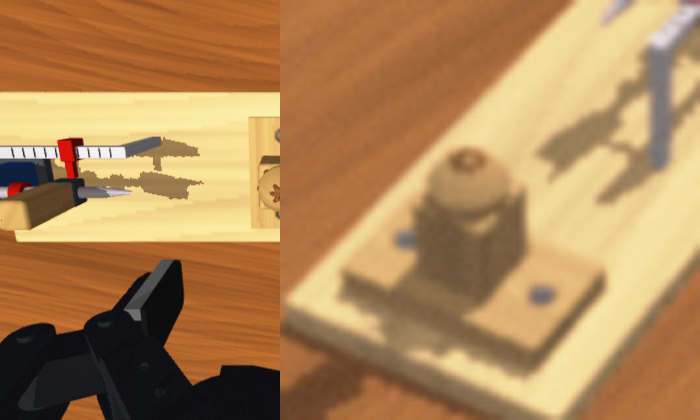

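The carving is seated, with both pegs filling the holes and showing proud of the plate. Next is the gauge.

Call:
{"api": "carry_out", "payload": {
  "grip": [0,0,0,0,0,0,0],
  "travel": [
    [-0.03,0.002,0],
    [-0.05,0.002,0],
    [-0.05,0,0],
    [-0.04,0,0],
    [-0.017,0,0],
    [0,0,0],
    [0,0,0]
  ],
  "rot": [
    [0,0,0],
    [0,0,0],
    [0,0,0],
    [0,0,0],
    [0,0,0],
    [0,0,0],
    [0,0,0]
  ]
}}

```text
t: 8.9
position: [0.4628, 0.1078, 0.219]
eef_rot: [0.78, -0.625, -0.006, -0.004]
wrist_force: [-0.2, 0.2, 0.4]
finger_gap: 0.999
```

```bash
python3 - <<'E'
import cv2
from workcell import eyes,get_obs
from h import *
o=get_obs(); print(o["t"],o["finger_gap"],o["wrist_force"]); rel(o,.4624,.1253,-78.8)
p=eyes.camera_params("wrist"); np.save("pw5.npy",p,allow_pickle=True)
im=eyes.get_image("wrist")[:,:,::-1]
cv2.imwrite("pics/w5.png",cv2.resize(im[60:310,130:430],None,fx=2.4,fy=2.4,interpolation=cv2.INTER_CUBIC))
E
```

```text
8.9 0.9994767188622252 [-0.22387653  0.17929517  0.40016676]
tcp [0.4628 0.1078 0.219 ] yaw -77.4 tilt [-0.0042  0.0134 -0.9999] shift [-0.0172 -0.0034  0.0002] rz 1.4
```

View pics/w5.png

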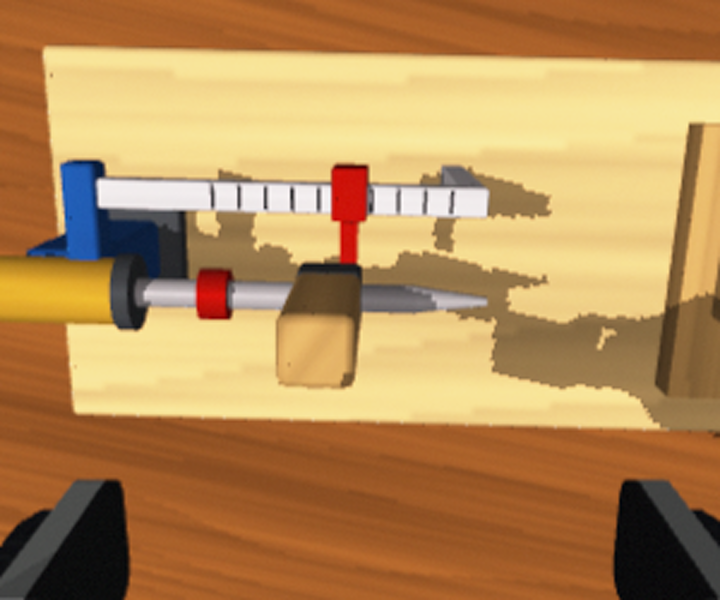

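The grip's top face is centred near crop (317,349), the ring at (215,293), and the flag's finger at (349,240). The arm stopped short and is slightly turned, so I'll correct that.

```bash
python3 - <<'E'
from workcell import get_obs
from h import *
p=np.load("pw5.npy",allow_pickle=True).item()
A=lambda x,y,z:ray(p,130+(x+.5)/2.4-.5,60+(y+.5)/2.4-.5,z)
g=A(317,350,.175);r=A(215,293,.110);f=A(349,242,.112)
e1,e2=A(45,48,.02),A(720,61,.02);d=e1-e2;yy=np.degrees(np.arctan2(-d[0],d[1]));print("board yaw",yy)
a=np.radians(11.25);X=np.array([np.cos(a),np.sin(a),0]);Y=np.array([-np.sin(a),np.cos(a),0])
for n,q in(("grip",g),("ring",r),("flag",f)):print(n,q.round(4),"sx",(q@X).round(4),"sy",(q@Y).round(4))
o=get_obs();M=R.from_quat(o["eef_rot"])
b=np.radians(-78.75);x=np.array([np.cos(b),np.sin(b),0]);z=np.array([0,0,-1.]);T=np.c_[x,np.cross(z,x),z]
print("rotvec",(M.inv()*R.from_matrix(T)).as_rotvec(degrees=True))
print("shift",M.inv().apply(np.array([*g[:2],.20])-o["position"]), T.T@(np.array([*g[:2],.20])-o["position"]))
E
```

```text
board yaw 11.512346370438268
grip [0.464  0.1241 0.175 ] sx 0.4793 sy 0.0311
ring [0.4554 0.1638 0.11  ] sx 0.4786 sy 0.0719
flag [0.4838 0.1217 0.112 ] sx 0.4982 sy 0.025
rotvec [0.05553886 0.80706541 1.33744283]
shift [-0.01541405 -0.00464544  0.01936669] [-0.01578933 -0.00426256  0.01915123]
```

Call:
{"api": "carry_out", "payload": {
  "grip": [0,0,0,0,0],
  "travel": [
    [0,0,0],
    [-0.008,-0.002,0],
    [-0.008,-0.002,0],
    [0,0,0],
    [0,0,0]
  ],
  "rot": [
    [0,0.8,1.3],
    [0,0,0],
    [0,0,0],
    [0,0,0],
    [0,0,0]
  ]
}}

```text
t: 9.57
position: [0.4667, 0.1095, 0.2196]
eef_rot: [0.781, -0.624, -0.006, -0.004]
wrist_force: [0.1, 0.2, -0.2]
finger_gap: 1.001
```

```bash
python3 - <<'E'
from workcell import get_obs
o=get_obs(); print(o["joint_pos"].round(3),o["joint_efforts"].round(2),o["wrist_torque"])
E
```

```text
[ 0.221  0.192 -0.006  1.372  0.014  3.141] [ -0.   -35.02  25.48  -0.     0.05   0.  ] [-0.00808895 -0.01641363  0.03720833]
```

Joint 6 is at its limit, so I'll take the grip with the jaws across the rod, a quarter turn back.

Call:
{"api": "carry_out", "payload": {
  "grip": [0,0,0,0,0,0,0,0,0,0,0],
  "travel": [
    [0,0,0],
    [0,0,0],
    [0,0,0],
    [0,0,0],
    [0,0,0],
    [0,0,0],
    [0,0,0],
    [0,0,0],
    [0,0,0],
    [0,0,0],
    [0,0,0]
  ],
  "rot": [
    [0,0,-10],
    [0,0,-10],
    [0,0,-10],
    [0,0,-10],
    [0,0,-10],
    [0,0,-10],
    [0,0,-10],
    [0,0,-10],
    [0,0,-8],
    [0,0,0],
    [0,0,0]
  ]
}}

```text
t: 10.95
position: [0.4668, 0.1094, 0.2197]
eef_rot: [0.996, 0.092, -0.001, -0.007]
wrist_force: [0.6, -0.5, 0.2]
finger_gap: 1.001
```

```bash
cat > t.py <<'E'
import sys
from workcell import get_obs
from h import *
x_,y_,z_,yaw=map(float,sys.argv[1:])
o=get_obs();M=R.from_quat(o["eef_rot"])
b=np.radians(yaw);x=np.array([np.cos(b),np.sin(b),0]);z=np.array([0,0,-1.]);T=np.c_[x,np.cross(z,x),z]
print(o["t"],o["position"].round(4),"j6",o["joint_pos"][5].round(3),"F",o["wrist_force"].round(1),"gap",o["finger_gap"].round(3))
print("rotvec",(M.inv()*R.from_matrix(T)).as_rotvec(degrees=True).round(2),"shift after",(T.T@(np.array([x_,y_,z_])-o["position"])).round(4))
E
python3 t.py .4635 .1241 .135 11.25
```

```text
Traceback (most recent call last):
  File "t.py", line 7, in <module>
    print(o["t"],o["position"].round(4),"j6",o["joint_pos"][5].round(3),"F",o["wrist_force"].round(1),"gap",o["finger_gap"].round(3))
                                                                                                            ^^^^^^^^^^^^^^^^^^^^^
AttributeError: 'float' object has no attribute 'round'
```

```bash
sed -i 's/o\["finger_gap"\].round(3)/round(o["finger_gap"],3)/' t.py; python3 t.py .4635 .1241 .135 11.25
```

```text
10.95 [0.4668 0.1094 0.2197] j6 1.607 F [ 0.6 -0.5  0.2] gap 1.001
rotvec [-0.79  0.04 -0.66] shift after [-0.0003 -0.015   0.0847]
```

Level and centre it, then verify before descending.

Call:
{"api": "carry_out", "payload": {
  "grip": [0,0,0,0,0],
  "travel": [
    [0,0,0],
    [0,-0.0075,0],
    [0,-0.0075,0],
    [0,0,0],
    [0,0,0]
  ],
  "rot": [
    [-0.8,0,-0.7],
    [0,0,0],
    [0,0,0],
    [0,0,0],
    [0,0,0]
  ]
}}

```text
t: 11.58
position: [0.4638, 0.1242, 0.2197]
eef_rot: [0.995, 0.099, -0.0, 0.0]
wrist_force: [-0.6, -0.5, -0.2]
finger_gap: 1.001
```

```bash
python3 t.py .4635 .1241 .135 11.25; python3 - <<'E'
import cv2
from workcell import eyes,get_obs
from h import *
p=eyes.camera_params("wrist"); np.save("pw6.npy",p,allow_pickle=True)
im=eyes.get_image("wrist")[:,:,::-1]
cv2.imwrite("pics/w6.png",cv2.resize(im[100:400,110:450],None,fx=2,fy=2,interpolation=cv2.INTER_CUBIC))
E
```

```text
11.575 [0.4638 0.1242 0.2197] j6 1.633 F [-0.6 -0.5 -0.2] gap 1.001
rotvec [0.02 0.04 0.16] shift after [-0.0003  0.0001  0.0847]
```

View pics/w6.png

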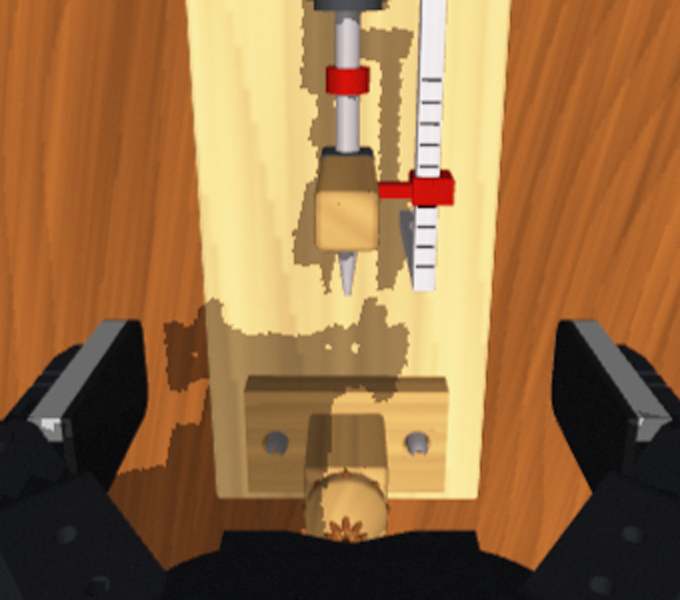

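The view is clear and the carving is seated on both pegs. The grip top is at crop (347,221), the ring at (348,81), and the flag finger at (395,190). I'll measure the reds by colour mask.

```bash
cat > ring.py <<'E'
import cv2,sys
from workcell import eyes,get_obs
from h import *
a=np.radians(11.25);X=np.array([np.cos(a),np.sin(a),0]);Y=np.array([-np.sin(a),np.cos(a),0])
def reds(im,p):
    "im BGR. prints stand-axes positions of ring centre and flag finger"
    b,g,r=[im[:,:,i].astype(int) for i in range(3)]
    m=((r>90)&(g<r*.3)&(b<r*.3)).astype(np.uint8)
    u0,v0=np.mgrid[0:560,0:420]
    n,l,s,c=cv2.connectedComponentsWithStats(m)
    rr,cc=np.nonzero(m)
    d=R.from_quat(p["rotation"]).apply(np.c_[(cc-p["cx"])/p["fx"],(rr-p["cy"])/p["fy"],np.ones(len(cc))])
    P=p["eye"]+d*((.112-p["eye"][2])/d[:,2])[:,None]; sx,sy=P@X,P@Y
    for k in range(1,n):
        if s[k,4]<15: continue
        q=l[rr,cc]==k; print("blob",s[k],"sx",sx[q].min().round(4),sx[q].max().round(4),"sy",sy[q].min().round(4),sy[q].max().round(4))
    for nm,lo,hi in(("ring",.472,.486),("finger",.4915,.500)):
        q=(sx>lo)&(sx<hi)
        if q.any():
            t=sy[q]; print(nm,q.sum(),"sy mid",((np.percentile(t,2)+np.percentile(t,98))/2).round(4),"mean",t.mean().round(4),"width",np.ptp(t).round(4))
if __name__=="__main__":
    p=eyes.camera_params("wrist"); im=eyes.get_image("wrist")[:,:,::-1]; reds(im,p)
    cv2.imwrite(sys.argv[1],cv2.resize(np.ascontiguousarray(im[100:400,110:450]),None,fx=2,fy=2))
E
python3 ring.py pics/w7.png
python3 -c "
from h import *
p=np.load('pw6.npy',allow_pickle=True).item()
print(ray(p,110+347/2,100+221/2,.175))"
```

```text
blob [273 133  21  14 261] sx 0.4701 0.4863 sy 0.0663 0.0768
blob [299 185  38  18 427] sx 0.4918 0.5231 sy 0.0189 0.0338
ring 212 sy mid 0.0712 mean 0.0711 width 0.0104
finger 75 sy mid 0.0255 mean 0.0255 width 0.0062
[0.4634574  0.12501505 0.175     ]
```

Call:
{"api": "carry_out", "payload": {
  "grip": [0,0,0,0,255,255,255,255,255,255,255],
  "newtons": 100,
  "travel": [
    [0,-0.001,0.03],
    [0,0,0.035],
    [0,0,0.02],
    [0,0,0],
    [0,0,0],
    [0,0,0],
    [0,0,0],
    [0,0,0],
    [0,0,0],
    [0,0,0],
    [0,0,0]
  ],
  "rot": [
    [0,0,0],
    [0,0,0],
    [0,0,0],
    [0,0,0],
    [0,0,0],
    [0,0,0],
    [0,0,0],
    [0,0,0],
    [0,0,0],
    [0,0,0],
    [0,0,0]
  ]
}}

```text
t: 13.05
position: [0.4628, 0.1249, 0.1358]
eef_rot: [0.995, 0.099, -0.001, 0.0]
wrist_force: [-4.9, -1.3, 7.7]
finger_gap: 0.217
```

```bash
python3 t.py .4635 .1241 .135 11.25; python3 ring.py pics/w8.png
```

```text
13.05 [0.4628 0.1249 0.1358] j6 1.636 F [-4.9 -1.3  7.7] gap 0.217
rotvec [-0.    0.07  0.14] shift after [0.0006 0.0009 0.0008]
blob [270 149  30  21 542] sx 0.4703 0.487 sy 0.0654 0.0771
blob [306 218  52  26 876] sx 0.4919 0.5235 sy 0.0189 0.0353
ring 457 sy mid 0.0713 mean 0.0711 width 0.0116
finger 157 sy mid 0.0258 mean 0.026 width 0.0073
```

Gripped (gap 0.217, about 18–22 mm). Pull along the tool's +y, slightly less than the full way, then measure.

Call:
{"api": "carry_out", "payload": {
  "grip": [255,255,255,255,255,255,255,255],
  "travel": [
    [0,0.004,0],
    [0,0.009,0],
    [0,0.01,0],
    [0,0.01,0],
    [0,0.008,0],
    [0,0.003,0],
    [0,0,0],
    [0,0,0]
  ],
  "rot": [
    [0,0,0],
    [0,0,0],
    [0,0,0],
    [0,0,0],
    [0,0,0],
    [0,0,0],
    [0,0,0],
    [0,0,0]
  ]
}}

```text
t: 14.1
position: [0.4709, 0.0843, 0.1358]
eef_rot: [0.995, 0.1, -0.001, -0.003]
wrist_force: [-6.4, 6.8, 7.9]
finger_gap: 0.217
```

```bash
python3 t.py .4635 .1241 .135 11.25; python3 ring.py pics/w9.png
```

```text
14.1 [0.4709 0.0843 0.1358] j6 1.544 F [-6.4  6.8  7.9] gap 0.217
rotvec [-0.3   0.08  0.22] shift after [ 0.0005 -0.0405  0.0008]
blob [270 149  30  21 546] sx 0.4702 0.487 sy 0.024 0.0357
blob [307 154  56  24 920] sx 0.4916 0.5236 sy 0.0194 0.033
ring 442 sy mid 0.0296 mean 0.0295 width 0.0117
finger 164 sy mid 0.0253 mean 0.0253 width 0.0059
```

View pics/w9.png

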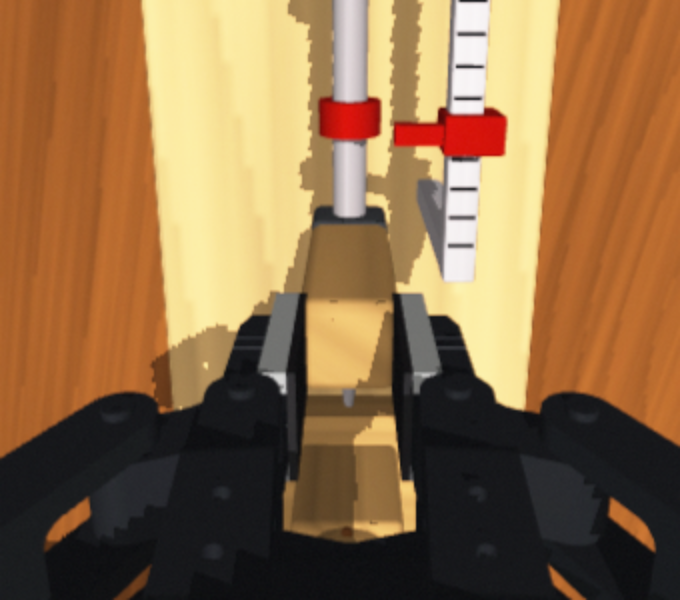

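Ring at crop y≈118, flag finger at ≈133; about 4.8 mm to go.

Call:
{"api": "carry_out", "payload": {
  "grip": [255,255,255,255,255],
  "travel": [
    [0,0.0025,0],
    [0,0.0025,0],
    [0,0,0],
    [0,0,0],
    [0,0,0]
  ],
  "rot": [
    [0,0,0],
    [0,0,0],
    [0,0,0],
    [0,0,0],
    [0,0,0]
  ]
}}

```text
t: 14.78
position: [0.4718, 0.0796, 0.1358]
eef_rot: [0.995, 0.1, -0.001, -0.003]
wrist_force: [-6.5, 6.5, 7.0]
finger_gap: 0.218
```

```bash
python3 t.py .4635 .1241 .135 11.25; python3 ring.py pics/w10.png; python3 - <<'E'
import cv2
from workcell import eyes
from h import *
X=np.array([np.cos(a:=np.radians(11.25)),np.sin(a),0]);Y=np.array([-np.sin(a),np.cos(a),0])
for cam in("wrist","top","scene"):
    p=eyes.camera_params(cam); im=eyes.get_image(cam).astype(int); r,g,b=im[...,0],im[...,1],im[...,2]
    m=(r>80)&(g<r*.35)&(b<r*.35); rr,cc=np.nonzero(m)
    d=R.from_quat(p["rotation"]).apply(np.c_[(cc-p["cx"])/p["fx"],(rr-p["cy"])/p["fy"],np.ones(len(cc))])
    P=p["eye"]+d*((.110-p["eye"][2])/d[:,2])[:,None]; sx,sy=P@X,P@Y
    ok=(sy>-.02)&(sy<.09)
    for lo,hi in((.468,.473),(.473,.4785),(.4785,.484),(.484,.489),(.491,.495),(.495,.501),(.501,.53)):
        q=ok&(sx>lo)&(sx<hi); print(cam,lo,q.sum(),*( (sy[q].min().round(4),sy[q].max().round(4),sy[q].mean().round(4)) if q.any() else ()))
E
```

```text
14.775 [0.4718 0.0796 0.1358] j6 1.534 F [-6.5  6.5  7. ] gap 0.218
rotvec [-0.33  0.08  0.23] shift after [ 0.0006 -0.0452  0.0008]
blob [307 147  56  23 941] sx 0.4915 0.5236 sy 0.0195 0.0323
blob [270 149  30  21 545] sx 0.4702 0.487 sy 0.0193 0.031
ring 440 sy mid 0.0249 mean 0.0248 width 0.0117
finger 163 sy mid 0.0253 mean 0.0253 width 0.0058
wrist 0.468 96 0.0195 0.0307 0.0252
wrist 0.473 182 0.0189 0.0307 0.0243
wrist 0.4785 162 0.0189 0.0296 0.0242
wrist 0.484 113 0.0196 0.0307 0.0253
wrist 0.491 65 0.022 0.0279 0.025
wrist 0.495 113 0.022 0.0279 0.025
wrist 0.501 775 0.0191 0.032 0.0252
top 0.468 0
top 0.473 0
top 0.4785 0
top 0.484 0
top 0.491 0
top 0.495 0
top 0.501 0
scene 0.468 0
scene 0.473 2 0.0312 0.0327 0.0319
scene 0.4785 2 0.0285 0.03 0.0293
scene 0.484 0
scene 0.491 0
scene 0.495 0
scene 0.501 15 0.0134 0.0308 0.025
```

Level within about 0.3 mm: ring sides 0.0252, finger 0.0250–0.0253. I'll hold a second, recheck, and take a last look.

Call:
{"api": "carry_out", "payload": {
  "grip": [255,255,255,255,255,255,255,255],
  "travel": [
    [0,0,0],
    [0,0,0],
    [0,0,0],
    [0,0,0],
    [0,0,0],
    [0,0,0],
    [0,0,0],
    [0,0,0]
  ],
  "rot": [
    [0,0,0],
    [0,0,0],
    [0,0,0],
    [0,0,0],
    [0,0,0],
    [0,0,0],
    [0,0,0],
    [0,0,0]
  ]
}}

```text
t: 15.98
position: [0.4718, 0.0796, 0.1358]
eef_rot: [0.995, 0.1, -0.001, -0.003]
wrist_force: [-5.7, 6.1, 7.2]
finger_gap: 0.216
```

```bash
python3 t.py .4635 .1241 .135 11.25; python3 ring.py pics/w11.png; python3 - <<'E'
import cv2
from workcell import eyes
import numpy as np
s=eyes.get_image("scene")[:,:,::-1]
b=cv2.resize(s[160:280,190:320],None,fx=4,fy=4,interpolation=cv2.INTER_CUBIC)
w=cv2.resize(cv2.imread("pics/w11.png")[:400,250:560],(272,351)); b=b[:,:520]
w=cv2.copyMakeBorder(w,0,b.shape[0]-351,0,0,cv2.BORDER_CONSTANT); cv2.imwrite("pics/f.png",np.hstack([b,w]))
E
```

```text
15.975 [0.4718 0.0796 0.1358] j6 1.534 F [-5.7  6.1  7.2] gap 0.216
rotvec [-0.33  0.08  0.23] shift after [ 0.0005 -0.0452  0.0008]
blob [307 147  56  23 936] sx 0.4915 0.5236 sy 0.0195 0.0323
blob [270 149  30  21 545] sx 0.4702 0.487 sy 0.0193 0.031
ring 440 sy mid 0.0249 mean 0.0248 width 0.0117
finger 163 sy mid 0.0253 mean 0.0253 width 0.0058
```

View pics/f.png

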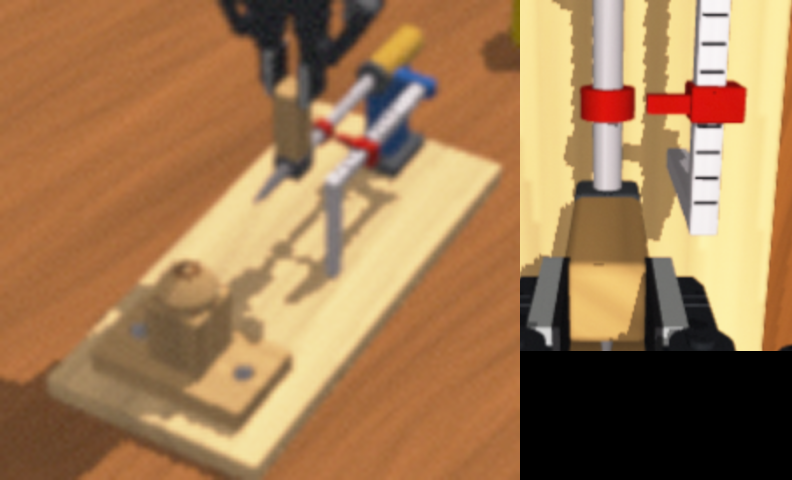

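The carving lies flat on the board with both pegs through it. The ring and flag finger are level, at inset y≈103 for both, and the pose is steady.

```bash
python3 -c "
from workcell import bot
print(bot.job_done())"
```

```text
the job is handed in; nothing more can be done
None
```

The job is done and handed in at about 16 s. The rightmost finial is seated on both pegs and released. The gripper is still holding the rod grip at 100 N, with the rod pulled about 46 mm.

**Finial:**
- It slid over the pegs without resistance. Contact with the board came at the expected height, within the 0.1 mm the reading shows.
- The last picture shows the plate flat and both pegs through the holes.

**Ring and flag:**
- Taken at the ring's sides (rod height), ring and flag were level within about 0.3 mm. The plain blob averages put the ring about 0.5 mm past the flag, from viewing the ring's top at an angle.
- Neither the pose nor these readings changed over the last 1.2 s of holding. The flag stayed within about 0.5 mm of where it was first measured, which is measuring noise.

**Two things that did not go to plan or agree:**
- The first approach to the rod grip ran into the last joint's limit. I turned the jaws a quarter turn and gripped across the rod instead.
- In the final check, the top and scene cameras saw too little of the ring to confirm it was level, so that rests on the wrist camera alone.

I never moved the mallet, chisel or glue bottle, and did not check them again at the end.

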